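Clear the steam station and set its recessed dial

TASK

Get the steam station ready for pressing. First clear its deck: set the white thread cone down upright in the square bay of the wooden caddy and lay the wooden clapper flat in the caddy's long bay, without dropping either. Then reach into the round well that the clapper covered and turn the recessed black dial until its white pointer stands at the red tab on the well's rim; leave the other things on the board where they are.

Things in the scene. Friction and masses are not known exactly. Their poses are not given: they have to be found in the camera images.
- station: White steam station box, 180 x 220 mm (its x, y), flat deck 85 mm above its origin; fixed for the episode, but its place and yaw vary. Origin: centre of its underside, on the board (z = 0). Round control well 88 mm across in the deck, axis at x = -25, y = +40 mm in the station's frame; a grey guard collar (104 mm outside diameter, 88 mm inside) stands 6 mm above the deck round it, so the lip is at height 91 mm. The well's floor is at height 55 mm.
- dial_centre (a point): Point on the dial's axis at the top of its grip bar, height 86 mm (5 mm below the collar's lip). The dial: a grey disc (68 mm across, top at height 59 mm) in the bottom of the well, with a black upright grip bar on it, 46 mm long, 16 mm thick, from height 59 to 86 mm. The x axis of this frame runs along the bar, toward the pointer end; z is up. Between bar and well wall there are 36 mm on each side: fingers must enter partly closed (about 40 mm apart).
- dial_pointer (a point): Point 34 mm from the dial's axis in the direction of its white pointer line (height 86 mm). The line runs along one half of the bar's top, down its end and out to the disc's rim. Turns with the dial.
- dial (a joint): Angle of the dial, rad, 0 to 3.6 between stops; grows as it is turned clockwise seen from above. Light constant friction (about 0.05 N m): it stays where it is left.
- tab (a joint): Angle of the red tab on the same scale as the dial: the pointer stands at the tab when joint dial equals joint tab. Varies between episodes, always clockwise of where the dial starts (1.0 to 2.7 rad away); cannot be moved by touch.
- tab_mark (a point): Point 34 mm from the dial's axis in the direction of the red tab (height 86 mm). The tab itself is a flat red mark, 13 x 7 mm, on top of the grey collar.
- caddy: Low light-wood caddy with two open bays, fixed, place and yaw vary. Floor 6 mm, walls 6 mm thick, rim 18 mm above the board. Origin: under the centre of the long bay, z = 0; its x axis runs along the long bay (268 mm along x by 86 mm along y inside). The square bay (86 x 86 mm inside) is centred at x = -91, y = -97.5 mm.
- long_bay (a point): Centre of the long bay's floor, height 6 mm.
- square_bay (a point): Centre of the square bay's floor, height 6 mm.
- clapper: Beech tailor's clapper, a smooth wooden block 56 x 236 x 43 mm (its x, y, z; long along its y), about 0.4 kg. Origin: centre of its underside. At the start it lies flat on the collar over the well, underside at height 91 mm, at varying yaw. Either way round will do in the bay.
- white_cone: White thread cone, 58 mm across at the foot and tapering a little upward, 100 mm tall, about 90 g. Origin: centre of its underside. At the start it stands on the station's deck (height 85 mm), beside the clapper, at about x = +45, y = -60 mm in the station's frame.
- blue_cone: Blue-grey thread cone, 67 mm across, 115 mm tall, standing loose at the back; leave alone. Origin: centre of its underside.
- plum_cone: Plum thread cone, 41 mm across, 75 mm tall, standing loose at the back right; leave alone. Origin: centre of its underside.
- cutter: Yellow and black rotary cutter, 47 x 170 x 22 mm, long along its y, lying loose at the right, behind the iron; leave alone. Origin: centre of its underside.
- tin: Green notions tin, 73 x 153 x 43 mm, long along its y, loose at the front right; leave alone. Origin: centre of its underside.

How it is judged (in metres and radians):
On the way, in this order (a step that is already met when the one before it is completed fails the run):
1. The white cone stands in the square bay and the clapper lies in the long bay (horizontal distance between clapper and long_bay below 0.022 m and z of clapper in the frame of long_bay below 0.006 m and angle between the y axis of clapper and the x axis of caddy, either way round below 0.15 rad and angle between each of clapper, white_cone's own z axis and vertical below 0.1 rad and linear speed of each of clapper, white_cone below 0.03 m/s and horizontal distance between white_cone and square_bay below 0.025 m and z of white_cone in the frame of square_bay below 0.006 m), for 0.2 s.
2. The dial's pointer stands at the red tab (horizontal distance between dial_pointer and tab_mark below 0.006 m), for 0.2 s.
At the end, for the whole second after the job is handed in: Clapper flat, at rest on the long bay's floor (within 22 mm of its centre, 0.15 rad of its direction); white cone upright, at rest on the square bay's floor (within 25 mm of its centre); dial at rest, its pointer point within 6 mm (0.18 rad) of the tab's point (all of step 1 and horizontal distance between dial_pointer and tab_mark below 0.006 m and velocity of joint dial between -0.05 and 0.05 rad/s); the robot touches nothing.
It fails at once if the blue cone, plum cone, rotary cutter or notions tin is pushed more than 30 mm (distance of any of blue_cone, plum_cone, cutter, tin from where it was at the start of the episode above 0.03 m).
It fails at once if the clapper is dropped or thrown (faster than 1.2 m/s) (linear speed of clapper above 1.2 m/s).
It fails at once if the white cone is dropped or thrown (faster than 1.2 m/s) (linear speed of white_cone above 1.2 m/s).
It fails at once if the white cone is tipped over (more than 0.8 rad) (angle between white_cone's own z axis and vertical above 0.8 rad).
It also fails if it takes over 72 s, if anything falls off the work surface, if the arm or the gripper's body presses on something with over 40 N, if the wrist force passes 120 N, or if a joint passes its speed limit or range.

ROBOT

A 7-joint arm with a two-finger parallel gripper is mounted at the origin on a cart in front of the work surface, level with it; the furniture and walls round the work are solid. World frame = base frame: x ahead of the robot, y to its left, z up, the work surface at z = 0. Lengths are in mm, angles in rad, forces in N, time in s.
With the tool pointing down it reaches from about 400 to 850 mm from the base axis. Payload 4.4 kg.
Tool frame: the origin (TCP) lies between the finger pads; the fingertips stand 22 mm ahead of it and the grasp point (between the pads) lies 3 mm ahead of it; z points along the fingers, y is the line along which they close (so a half turn about z gives the same grasp; the last joint's range is limited). The gripper opens to 94 mm and grips with 3 to 60 N. Pads are 16 mm wide; open, the fingers measure 119 mm over their backs; the gripper's body (75 mm by 177 mm) begins 78 mm behind the grasp point.
Start: joints at [-1.303, 0.628, 0.038, 1.517, -0.027, 0.996, -0.02], TCP at [212.94, 614.145, 227.478] pointing down, gripper open.
Joint ranges: [-3.06, 3.06], [-0.37, 2.12], [-1.25, 1.32], [0.18, 2.47], [-1.1, 4.24], [0.23, 1.98], [-2.94, 2.94]. Speed limits (rad/s): [2.57, 2.57, 3.14, 3.14, 3.14, 3.14, 3.14].

INTERFACE

Orientations are given as a unit quaternion [w, x, y, z].
In Python, from rig import get_obs, get_image, calibration, sign_off gives the robot as it stands.
- The arm moves only by the tool step_arm, never from a script. Its argument "commands" is a list that holds one entry, the list of rows, each a list of 7 numbers: the shift along the tool's x, y, z as a fraction of full scale, then the turn, a rotation vector about the tool's x, y, z as a fraction of full scale, then the closure, from -1 (fully open) to 1 (shut). A call has 1 to 8 rows; each row shifts and turns the commanded pose from where the row before left it, along the tool's axes as they then stand; what a row does not reach is not made up. Full scale, the value 1, is 0.12 m for a shift and 360 degrees for a turn. A row lasts 1/8 s, in which the tool goes at most 62.5 mm and 10.7 degrees, less where a joint would pass 70% of its speed; a pose out of reach is approached as far as the arm can. A call with a number of a shift or a turn outside -1 to 1 is refused whole. A call with a gripper value outside its range is refused whole. The fingers move at their own pace and stop on an object; "grip_force" is the grip in N (left out, the last holds). Time passes only in rows, so rows that do not move let the fingers close. It gives the time, the measured TCP pose, the force, the opening and the grip force at its end, in the units of the state.
- get_obs(): the state, without advancing time (a new reading comes with each control period).
- get_image(name): name is "scene" or "side" or "wrist"; returns the picture (400x640x3 uint8, red, green, blue); there is no depth.
- calibration(name): a dict with "mtx" (3x3 intrinsics, pixels), "R" (3x3) and "t" (3): a world point X has camera coordinates R X + t; the wrist camera has in their place "hand_eye" (4x4, takes a point from camera to tool coordinates, whose origin is the TCP and whose axes are the flange's). Camera axes: x right, y down, z forward; pixel columns grow to the right and rows downward; lengths in mm; the calibration is good to about 2 mm. A picture is of the moment at which its call begins: read the wrist's pose just before it. calibration takes no time and is no camera call.
- sign_off(): hands the job in; it is judged then, once.
The state is a dict: "t": time; "q": joint angles; "joint_velocities": joint speeds; "joint_torque": joint torques, N m; "ee_pos": TCP position; "tcp_rot": TCP orientation; "wrist_force": force on the tool from outside, world axes, zero at the start; "moment": the same for the moment, N m; "finger_gap": opening from 0.0 (shut) to 1.0 (fully open); "grip_force": force on a finger pad.
Only numpy, scipy, OpenCV 4.12 (cv2) and the standard library are available. Lean on these libraries where they do the work, as an engineer would, in place of code of your own. Each camera call takes 0.05 s, during which the arm holds its last target. There are 200 camera calls.

## Working session

There is one attempt and no reset: what is moved stays moved. The work goes in short steps, Python scripts to look and compute and a tool call to move; the robot and the scene stay as the last step left them, time stands still between calls to the robot, and variables do not carry over. Pictures are saved under pics/ and viewed, at most 13 in all, crops included, and the job is handed in when it is done.

Besides the shell and the picture viewer there is one more tool, called after "Call:" as name(argument=value, ...) on one line, values as JSON. step_arm: Moves the arm, as the interface text tells. Shift numbers are shares of 0.12 m and turn numbers shares of 360 degrees, none past 1 either way. Its arguments: {"type":"object","properties":{"commands":{"type":"array"},"grip_force":{"type":"number"}},"required":["commands"]}

```bash
mkdir -p pics; ls; cat > h.py <<'E'
import numpy as np, cv2
from rig import get_obs, get_image, calibration, sign_off
from scipy.spatial.transform import Rotation as Rn
def rot(q): return Rn.from_quat([q[1],q[2],q[3],q[0]]).as_matrix()
def cam(name,obs=None):
    c=calibration(name); K=np.array(c["mtx"])
    if name!="wrist": return K,np.array(c["R"]),np.array(c["t"]).ravel()
    H=np.array(c["hand_eye"]); Rt=rot(obs["tcp_rot"]); p=np.array(obs["ee_pos"])
    Rc=Rt@H[:3,:3]; tc=Rt@H[:3,3]+p
    return K,Rc.T,-Rc.T@tc
def ray(C,uv,z):
    K,R,t=C; uv=np.atleast_2d(uv).astype(float)
    d=(R.T@np.linalg.inv(K)@np.c_[uv,np.ones(len(uv))].T).T; o=-R.T@t
    return o+d*((z-o[2])/d[:,2])[:,None]
def proj(C,X):
    K,R,t=C; p=(K@(R@np.atleast_2d(X).T+t[:,None])).T
    return p[:,:2]/p[:,2:]
E
python3 - <<'E'
from h import *
o=get_obs(); print(o); print(rot(o["tcp_rot"]))
for n in ["scene","side","wrist"]:
    im=get_image(n); np.save(f"pics/{n}0.npy",im); cv2.imwrite(f"pics/{n}0.png",im[:,:,::-1])
    C=cam(n,o); print(n,-C[1].T@C[2], C[1][2], C[0][0,0])
E
```

```text
pics
{'t': 0.0, 'q': array([-1.30278126,  0.62932734,  0.03843782,  1.51836003, -0.02699287,
        0.99632104, -0.01997743]), 'joint_velocities': array([-0.00040064,  0.00039998, -0.00129023, -0.00026808,  0.00039026,
       -0.000424  , -0.00163352]), 'joint_torque': array([-2.86598524e-04, -5.49722278e+01,  1.14343107e+00, -1.86636239e+01,
       -5.23067603e-02,  2.32826342e-02,  1.44854293e-04]), 'ee_pos': array([212.73692622, 613.52992195, 226.56875889]), 'tcp_rot': array([-1.44009679e-04,  1.66118802e-01,  9.86105290e-01, -9.37944061e-04]), 'wrist_force': array([ 0.96599659, -0.07244904,  0.52469801]), 'moment': array([ 0.02371691, -0.02431951,  0.00249724]), 'grip_force': 0.0, 'finger_gap': 0.9996431856648959}
[[-9.44809046e-01  3.27620988e-01 -5.95637699e-04]
 [ 3.27621529e-01  9.44807328e-01 -1.80197777e-03]
 [-2.76028748e-05 -1.89766863e-03 -9.99998199e-01]]
scene [-270.42904866  835.68559079 1068.04930386] [ 0.53911604 -0.54661551 -0.64075375] 494.94993549480466
side [ 602.02798046 1379.09236756  799.04184668] [-0.02315472 -0.88680299 -0.46156724] 489.7639061545558
wrist [150.57665274 635.81086684 384.01824676] [ 0.21639889 -0.0769206  -0.97327013] 357.7011209524434
```

View pics/scene0.png

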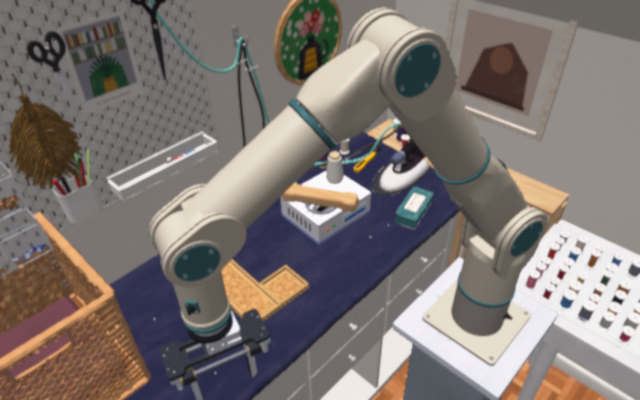

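View pics/side0.png

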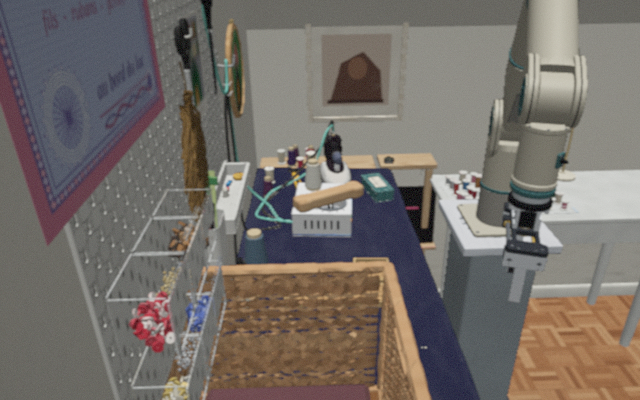

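The scene view shows the station's deck around (325,200), with the clapper across it from (285,190) to (355,203). The white cone stands at (335,165), and the caddy is partly hidden at (265,290). In the side view the clapper is at (330,195) and the station front at (323,218).

View pics/wrist0.png

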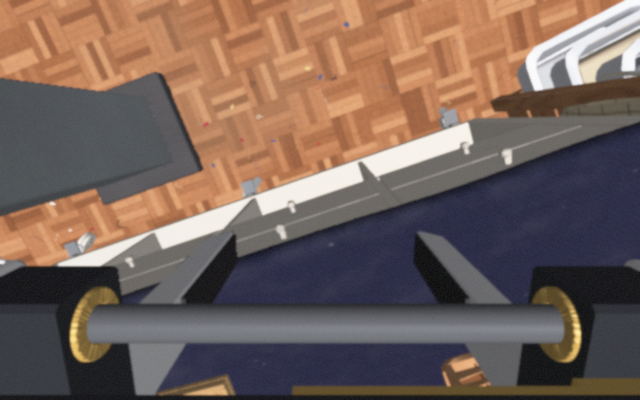

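```bash
python3 - <<'E'
from h import *
im=np.load("pics/scene0.npy"); c=cv2.resize(im[140:330,200:400],None,fx=4,fy=4,interpolation=cv2.INTER_CUBIC)[:,:,::-1]
s=np.load("pics/side0.npy"); d=cv2.resize(s[150:245,260:400],None,fx=4,fy=4,interpolation=cv2.INTER_CUBIC)[:,:,::-1]
cv2.imwrite("pics/c1.png",c[:600]); cv2.imwrite("pics/c2.png",d)
E
```

```text
(no output)
```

View pics/c1.png

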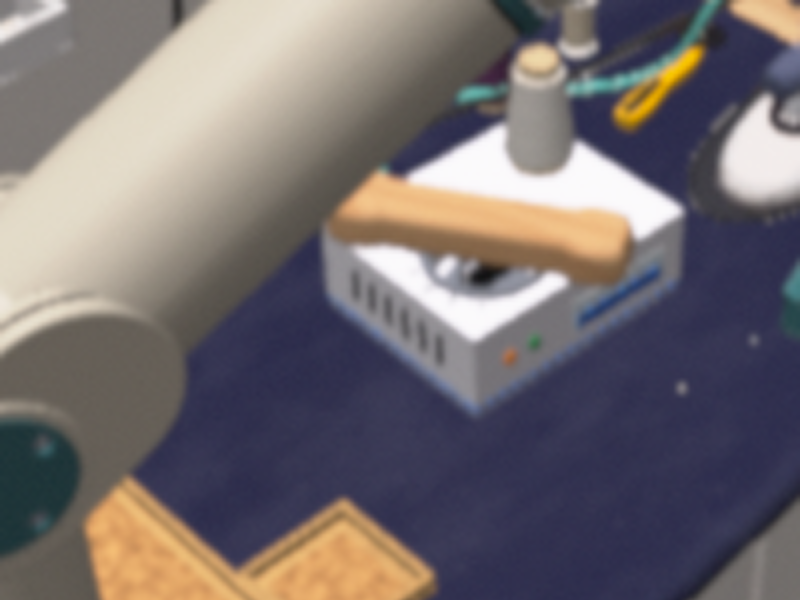

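```bash
python3 - <<'E'
from h import *
C=cam("scene")
f=lambda a:(np.array(a,float)+0.5)/4-0.5+[200,140]
d=ray(C,f([[323,232],[475,340],[685,212],[500,122]]),85); print("deck",d.round(1))
print([np.linalg.norm(d[i]-d[(i+1)%4]).round(1) for i in range(4)])
print("clap top",ray(C,f([[385,178],[633,225],[333,215],[615,250]]),134).round(1))
print("cone top",ray(C,f([540,62]),185).round(1),"foot",ray(C,f([540,165]),85).round(1))
print("caddy",ray(C,f([[125,478],[240,570],[343,498],[436,577]]),18).round(1))
print("blue", ray(C,[339,140],0), "cutter",ray(C,f([650,100]),10))
E
```

```text
deck [[ 659.6   75.2   85. ]
 [ 485.8   84.3   85. ]
 [ 467.  -134.2   85. ]
 [ 656.6 -122.8   85. ]]
[np.float64(174.1), np.float64(219.3), np.float64(190.0), np.float64(198.0)]
clap top [[626.   36.8 134. ]
 [448.9 -48.  134. ]
 [622.5  94.4 134. ]
 [439.9 -17.2 134. ]]
cone top [[ 593.3 -103.5  185. ]] foot [[ 592.2 -102.    85. ]]
caddy [[622.3 311.8  18. ]
 [494.3 312.1  18. ]
 [491.1 217.4  18. ]
 [390.2 224.2  18. ]]
blue [[ 831.95296213 -388.53993107    0.        ]] cutter [[ 649.42938638 -312.16550622   10.        ]]
```

The wrist view shows only floor, the table edge and the gripper, with a caddy corner at (205,385). In the scene crop, the deck corners are at (323,232), (475,340), (685,212) and (500,122), with the cone's foot at (540,165). I'll move to a vantage point near the station.

```bash
cat >> h.py <<'E'
def plan(p,yaw=None,n=8,p0=None,yaw0=None):
    """rows to go from measured pose to position p (mm), tool-x heading yaw (deg)"""
    o=get_obs(); R=rot(o["tcp_rot"]); a=np.array(o["ee_pos"]) if p0 is None else np.array(p0,float)
    th=np.degrees(np.arctan2(R[1,0],R[0,0])) if yaw0 is None else yaw0
    dy=0 if yaw is None else (yaw-th+180)%360-180
    out=[]
    for i in range(n):
        t=np.radians(th+dy*i/n); d=(np.array(p)-a)/n
        out.append([round(v,4) for v in [(np.cos(t)*d[0]+np.sin(t)*d[1])/120,(np.sin(t)*d[0]-np.cos(t)*d[1])/120,-d[2]/120,0,0,-dy/n/360]])
    print("q",np.array(o["q"]).round(2),"yaw",round(th,1),"pos",np.round(a,1),"perrow",np.linalg.norm(d).round(1),(dy/n))
    for r in out: print(r)
E
python3 - <<'E'
from h import *
plan([620,130,420],180,16)
E
```

```text
q [-1.3   0.63  0.04  1.52 -0.03  1.   -0.02] yaw 160.9 pos [212.8 613.7 226.8] perrow 41.3 1.195418395700509
[np.float64(-0.2829), np.float64(-0.1685), np.float64(-0.1006), 0, 0, np.float64(-0.0033)]
[np.float64(-0.2793), np.float64(-0.1744), np.float64(-0.1006), 0, 0, np.float64(-0.0033)]
[np.float64(-0.2756), np.float64(-0.1802), np.float64(-0.1006), 0, 0, np.float64(-0.0033)]
[np.float64(-0.2718), np.float64(-0.1859), np.float64(-0.1006), 0, 0, np.float64(-0.0033)]
[np.float64(-0.2679), np.float64(-0.1915), np.float64(-0.1006), 0, 0, np.float64(-0.0033)]
[np.float64(-0.2638), np.float64(-0.1971), np.float64(-0.1006), 0, 0, np.float64(-0.0033)]
[np.float64(-0.2597), np.float64(-0.2025), np.float64(-0.1006), 0, 0, np.float64(-0.0033)]
[np.float64(-0.2554), np.float64(-0.2079), np.float64(-0.1006), 0, 0, np.float64(-0.0033)]
[np.float64(-0.251), np.float64(-0.2132), np.float64(-0.1006), 0, 0, np.float64(-0.0033)]
[np.float64(-0.2465), np.float64(-0.2184), np.float64(-0.1006), 0, 0, np.float64(-0.0033)]
[np.float64(-0.2419), np.float64(-0.2235), np.float64(-0.1006), 0, 0, np.float64(-0.0033)]
[np.float64(-0.2372), np.float64(-0.2285), np.float64(-0.1006), 0, 0, np.float64(-0.0033)]
[np.float64(-0.2323), np.float64(-0.2334), np.float64(-0.1006), 0, 0, np.float64(-0.0033)]
[np.float64(-0.2274), np.float64(-0.2382), np.float64(-0.1006), 0, 0, np.float64(-0.0033)]
[np.float64(-0.2224), np.float64(-0.2429), np.float64(-0.1006), 0, 0, np.float64(-0.0033)]
[np.float64(-0.2173), np.float64(-0.2474), np.float64(-0.1006), 0, 0, np.float64(-0.0033)]
```

Call:
step_arm(commands=[[[-0.28,-0.17,-0.1,0,0,-0.0033,-1],[-0.28,-0.174,-0.1,0,0,-0.0033,-1],[-0.275,-0.18,-0.1,0,0,-0.0033,-1],[-0.27,-0.186,-0.1,0,0,-0.0033,-1],[-0.27,-0.19,-0.1,0,0,-0.0033,-1],[-0.265,-0.2,-0.1,0,0,-0.0033,-1],[-0.26,-0.2,-0.1,0,0,-0.0033,-1],[-0.255,-0.21,-0.1,0,0,-0.0033,-1]]])

```text
t: 1.15
ee_pos: [416.8, 370.8, 323.7]
tcp_rot: [-0.0, 0.084, 0.997, -0.0]
wrist_force: [0.6, -0.1, -0.5]
finger_gap: 1.0
grip_force: 0.0
```

Call:
step_arm(commands=[[[-0.25,-0.213,-0.1,0,0,-0.0033,-1],[-0.247,-0.218,-0.1,0,0,-0.0033,-1],[-0.242,-0.224,-0.1,0,0,-0.0033,-1],[-0.237,-0.229,-0.1,0,0,-0.0033,-1],[-0.232,-0.233,-0.1,0,0,-0.0033,-1],[-0.227,-0.238,-0.1,0,0,-0.0033,-1],[-0.222,-0.243,-0.1,0,0,-0.0033,-1],[-0.217,-0.247,-0.1,0,0,-0.0033,-1]]])

```text
t: 2.15
ee_pos: [619.7, 128.9, 419.6]
tcp_rot: [-0.0, 0.001, 1.0, 0.0]
wrist_force: [0.5, -0.2, 0.6]
finger_gap: 1.003
grip_force: 0.0
```

```bash
python3 - <<'E'
from h import *
o=get_obs(); print(o["q"].round(2),o["ee_pos"],o["wrist_force"])
ims={}
for n in ["scene","wrist"]:
    o=get_obs(); np.save("pics/o1.npy",o,allow_pickle=True) if n=="wrist" else 0
    im=get_image(n); np.save(f"pics/{n}1.npy",im); ims[n]=im
a=cv2.resize(ims["scene"][150:330,180:400],None,fx=2.4,fy=2.4,interpolation=cv2.INTER_CUBIC)[:,:,::-1]
cv2.imwrite("pics/m1.png",ims["wrist"][:,:,::-1]); cv2.imwrite("pics/s1.png",cv2.resize(a,None,fx=1.4,fy=1.4))
E
```

```text
[-0.29  0.47  0.07  1.26 -0.03  1.41  1.35] [619.73671473 128.94983932 419.57357123] [ 0.49731687 -0.23424896  0.62088306]
```

View pics/m1.png

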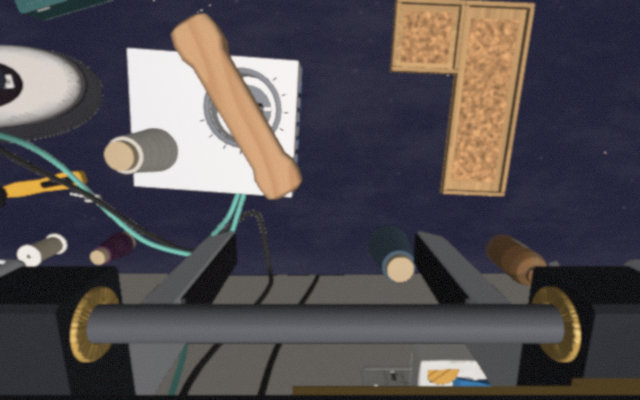

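The wrist view is clear. The deck quad spans (127,48) to (300,195) and the clapper runs from (200,30) to (275,185). The cone top is at (122,156) and its foot near (160,150). The caddy outline covers (395,0) to (535,195), with its square bay at (427,38).

```bash
python3 - <<'E'
from h import *
o=np.load("pics/o1.npy",allow_pickle=True).item(); C=cam("wrist",o)
im=np.load("pics/wrist1.npy"); hsv=cv2.cvtColor(im,cv2.COLOR_RGB2HSV)
def big(m,box):
    k=np.zeros_like(m); x0,y0,x1,y1=box; k[y0:y1,x0:x1]=m[y0:y1,x0:x1]
    k=cv2.morphologyEx(k,cv2.MORPH_CLOSE,np.ones((5,5)))
    cs,_=cv2.findContours(k,cv2.RETR_EXTERNAL,cv2.CHAIN_APPROX_NONE); return max(cs,key=cv2.contourArea)[:,0,:]
def rect(P): 
    (c,s,a)=cv2.minAreaRect(P[:,:2].astype(np.float32)); b=cv2.boxPoints((c,s,a)); 
    e=[b[1]-b[0],b[2]-b[1]]; e=max(e,key=np.linalg.norm); print(" c",np.round(c,1),"s",np.round(s,1),"long axis deg",np.degrees(np.arctan2(e[1],e[0]))%180)
wood=cv2.inRange(hsv,(8,60,90),(25,200,255))
k=big(wood,(380,0,545,205)); P=ray(C,k,18); print("caddy hull"); rect(P)
# long-bay right outer edge & end edge line fits
pa=cv2.approxPolyDP(k,6,True)[:,0]; print(np.c_[pa,ray(C,pa,18)[:,:2].round(1)])
k=big(wood,(165,5,305,205)); print("clap"); rect(ray(C,k,125)); 
np.save("pics/clapk.npy",k); ha=cv2.convexHull(k)[:,0]; 
white=cv2.inRange(hsv,(0,0,175),(180,40,255)); k=big(white,(120,40,310,205)); pa=cv2.approxPolyDP(cv2.convexHull(k),5,True)[:,0]; print("deck",np.c_[pa,ray(C,pa,85)[:,:2].round(1)]); rect(ray(C,k,85))
tan=cv2.inRange(hsv,(8,60,120),(25,200,255)); k=big(tan,(100,130,145,180)); c=k.mean(0); print("cone top",c,ray(C,c,185).round(1), ray(C,[[178,148],[170,170]],85).round(1))
print("fwd",C[1][2], "cam",-C[1].T@C[2])
E
```

```text
caddy hull
 c [534.3 314.5] s [198.6 283.9] long axis deg 177.25327
[[396.    0.  395.1 223. ]
 [390.   70.  488.4 217.8]
 [454.   75.  496.2 312.6]
 [442.  193.  674.2 307. ]
 [503.  196.  679.8 404.6]
 [534.    3.  400.8 418.1]]
clap
 c [547.2  17.1] s [235.9  57.6] long axis deg 28.633848
deck [[ 128.    48.   467.  -130.8]
 [ 177.    52.   472.4  -68.2]
 [ 193.    69.   493.2  -49.5]
 [ 263.   194.   659.9   33.5]
 [ 135.   185.   645.7 -145.5]
 [ 120.   171.   625.9 -163.8]]
 c [563.3 -58.2] s [199.5 180.6] long axis deg 85.05136
cone top [120.84615385 155.65934066] [[ 595. -102.  185.]] [[594.8 -79.7  85. ]
 [625.  -94.   85. ]]
fwd [ 0.23378883 -0.00667154 -0.97226451] cam [556.95407775 124.07341159 577.78065808]
```

```bash
python3 - <<'E'
from h import *
plan([594,-102,260],90,10)
E
```

```text
q [-0.29  0.48  0.08  1.25 -0.03  1.41  1.35] yaw 179.5 pos [621.9 124.5 419.9] perrow 27.9 -8.947036410485842
[np.float64(0.0215), np.float64(-0.189), np.float64(0.1332), 0, 0, np.float64(0.0249)]
[np.float64(-0.0081), np.float64(-0.19), np.float64(0.1332), 0, 0, np.float64(0.0249)]
[np.float64(-0.0376), np.float64(-0.1865), np.float64(0.1332), 0, 0, np.float64(0.0249)]
[np.float64(-0.0661), np.float64(-0.1783), np.float64(0.1332), 0, 0, np.float64(0.0249)]
[np.float64(-0.093), np.float64(-0.1659), np.float64(0.1332), 0, 0, np.float64(0.0249)]
[np.float64(-0.1177), np.float64(-0.1494), np.float64(0.1332), 0, 0, np.float64(0.0249)]
[np.float64(-0.1395), np.float64(-0.1293), np.float64(0.1332), 0, 0, np.float64(0.0249)]
[np.float64(-0.1579), np.float64(-0.106), np.float64(0.1332), 0, 0, np.float64(0.0249)]
[np.float64(-0.1725), np.float64(-0.0802), np.float64(0.1332), 0, 0, np.float64(0.0249)]
[np.float64(-0.1829), np.float64(-0.0524), np.float64(0.1332), 0, 0, np.float64(0.0249)]
```

Call:
step_arm(commands=[[[0.021,-0.189,0.133,0,0,0.025,-1],[-0.008,-0.19,0.133,0,0,0.025,-1],[-0.038,-0.187,0.133,0,0,0.025,-1],[-0.066,-0.178,0.133,0,0,0.025,-1],[-0.093,-0.166,0.133,0,0,0.025,-1],[-0.118,-0.15,0.133,0,0,0.025,-1],[-0.14,-0.13,0.133,0,0,0.025,-1],[-0.158,-0.106,0.133,0,0,0.025,-1]]])

```text
t: 3.25
ee_pos: [596.9, -51.1, 290.9]
tcp_rot: [-0.001, 0.59, 0.807, 0.0]
wrist_force: [-0.3, -0.4, 0.4]
finger_gap: 1.0
grip_force: 0.0
```

Call:
step_arm(commands=[[[-0.172,-0.08,0.133,0,0,0.025,-1],[-0.183,-0.052,0.133,0,0,0.025,-1],[0,0,0,0,0,0,-1],[0,0,0,0,0,0,-1]]])

```text
t: 3.75
ee_pos: [592.4, -95.0, 260.1]
tcp_rot: [-0.0, 0.706, 0.708, 0.001]
wrist_force: [-1.0, 1.2, 0.2]
finger_gap: 1.001
grip_force: 0.0
```

```bash
python3 - <<'E'
from h import *
o=get_obs(); im=get_image("side"); np.save("pics/side2.npy",im)
s=get_image("scene"); np.save("pics/scene2.npy",s)
a=cv2.resize(im[130:250,250:410],None,fx=3,fy=3,interpolation=3); b=cv2.resize(s[100:300,190:390],None,fx=1.8,fy=1.8,interpolation=3)
cv2.imwrite("pics/m2.png",np.hstack([a,b[:360,:320]])[:,:,::-1])
C=cam("side"); hsv=cv2.cvtColor(im,cv2.COLOR_RGB2HSV)
print(proj(C,[[594,-102,185],[594,-102,85],o["ee_pos"]]).round(1), proj(cam("scene"),[[594,-102,185],[594,-102,85],o["ee_pos"]]).round(1))
plan([594,-102,133],90,8)
E
```

```text
[[313.1 160.1]
 [313.7 187.7]
 [313.1 139. ]] [[334.1 155.2]
 [334.2 180.6]
 [332.9 135.8]]
q [-0.17  0.56  0.46  1.63 -0.28  1.02  0.38] yaw 90.1 pos [592.7 -95.1 260.5] perrow 16.0 -0.011980965459883919
[np.float64(-0.0072), np.float64(0.0014), np.float64(0.1328), 0, 0, np.float64(0.0)]
[np.float64(-0.0072), np.float64(0.0014), np.float64(0.1328), 0, 0, np.float64(0.0)]
[np.float64(-0.0072), np.float64(0.0014), np.float64(0.1328), 0, 0, np.float64(0.0)]
[np.float64(-0.0072), np.float64(0.0014), np.float64(0.1328), 0, 0, np.float64(0.0)]
[np.float64(-0.0072), np.float64(0.0014), np.float64(0.1328), 0, 0, np.float64(0.0)]
[np.float64(-0.0072), np.float64(0.0014), np.float64(0.1328), 0, 0, np.float64(0.0)]
[np.float64(-0.0072), np.float64(0.0014), np.float64(0.1328), 0, 0, np.float64(0.0)]
[np.float64(-0.0072), np.float64(0.0014), np.float64(0.1328), 0, 0, np.float64(0.0)]
```

View pics/m2.png

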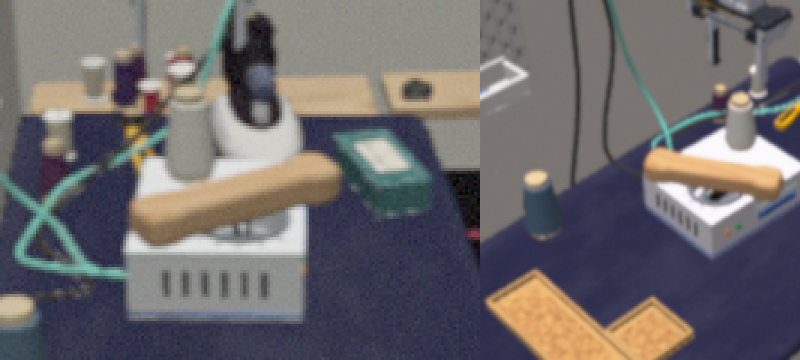

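The left panel (side) shows the cone on the deck beside the clapper, but no gripper where it should appear. The right panel (scene) has the gripper at about (735,40), above the cone at (740,120). I'll check whether the side frame is stale.

```bash
python3 - <<'E'
from h import *
a=np.load("pics/side0.npy").astype(int);b=np.load("pics/side2.npy").astype(int)
m=(abs(a-b).max(2)>40).astype(np.uint8); print(m.sum(), cv2.boundingRect(m))
b3=get_image("side"); m=(abs(a-b3.astype(int)).max(2)>40).astype(np.uint8); print(m.sum(), cv2.boundingRect(m)); np.save("pics/side3.npy",b3)
m=cv2.morphologyEx(m,cv2.MORPH_OPEN,np.ones((3,3))); print(cv2.boundingRect(m))
o=get_obs(); print(o["t"],o["ee_pos"])
s=np.load("pics/scene2.npy").astype(int); s1=np.load("pics/scene1.npy").astype(int); print((abs(s-s1).max(2)>40).sum())
E
```

```text
12690 (284, 0, 304, 302)
12679 (284, 0, 303, 302)
(284, 0, 303, 301)
3.9 [592.60195519 -95.35786263 260.48077066]
6919
```

The side frame is live: the thin posts at crop (140,30) and (230,30) are the fingers, centred over the cone at about x=188. I'll descend and grasp.

Call:
step_arm(commands=[[[-0.007,0.001,0.133,0,0,0,-1],[-0.007,0.001,0.133,0,0,0,-1],[-0.007,0.001,0.133,0,0,0,-1],[-0.007,0.001,0.133,0,0,0,-1],[-0.007,0.001,0.133,0,0,0,-1],[-0.007,0.001,0.133,0,0,0,-1],[-0.007,0.001,0.133,0,0,0,-1],[-0.007,0.001,0.133,0,0,0,-1]]])

```text
t: 4.9
ee_pos: [593.0, -103.6, 131.1]
tcp_rot: [0.0, 0.708, 0.706, 0.0]
wrist_force: [0.0, -0.3, -0.4]
finger_gap: 1.001
grip_force: 0.0
```

Call:
step_arm(commands=[[[0,0,0,0,0,0,0],[0,0,0,0,0,0,0.2],[0,0,0,0,0,0,0.4],[0,0,0,0,0,0,0.6],[0,0,0,0,0,0,1],[0,0,0,0,0,0,1],[0,0,0,0,0,0,1],[0,0,0,0,0,0,1]]], grip_force=15)

```text
t: 5.9
ee_pos: [593.5, -103.5, 132.6]
tcp_rot: [0.0, 0.708, 0.706, 0.0]
wrist_force: [0.9, 0.3, 5.4]
finger_gap: 0.572
grip_force: 15.2
```

```bash
python3 - <<'E'
from h import *
o=get_obs(); print(o["finger_gap"]*94,o["grip_force"],o["ee_pos"],o["wrist_force"])
plan([441,271,320],90,16,p0=[o["ee_pos"][0],o["ee_pos"][1],230],yaw0=90)
E
```

```text
53.80383447289005 15.183743467350723 [ 593.48497776 -103.50533638  132.62216471] [0.92494385 0.29434545 5.3580364 ]
q [-0.11  0.71  0.39  1.75 -0.37  0.75  0.46] yaw 90 pos [ 593.5 -103.5  230. ] perrow 25.9 0.0
[np.float64(0.1951), np.float64(-0.0794), np.float64(-0.0469), 0, 0, 0.0]
[np.float64(0.1951), np.float64(-0.0794), np.float64(-0.0469), 0, 0, 0.0]
[np.float64(0.1951), np.float64(-0.0794), np.float64(-0.0469), 0, 0, 0.0]
[np.float64(0.1951), np.float64(-0.0794), np.float64(-0.0469), 0, 0, 0.0]
[np.float64(0.1951), np.float64(-0.0794), np.float64(-0.0469), 0, 0, 0.0]
[np.float64(0.1951), np.float64(-0.0794), np.float64(-0.0469), 0, 0, 0.0]
[np.float64(0.1951), np.float64(-0.0794), np.float64(-0.0469), 0, 0, 0.0]
[np.float64(0.1951), np.float64(-0.0794), np.float64(-0.0469), 0, 0, 0.0]
[np.float64(0.1951), np.float64(-0.0794), np.float64(-0.0469), 0, 0, 0.0]
[np.float64(0.1951), np.float64(-0.0794), np.float64(-0.0469), 0, 0, 0.0]
[np.float64(0.1951), np.float64(-0.0794), np.float64(-0.0469), 0, 0, 0.0]
[np.float64(0.1951), np.float64(-0.0794), np.float64(-0.0469), 0, 0, 0.0]
[np.float64(0.1951), np.float64(-0.0794), np.float64(-0.0469), 0, 0, 0.0]
[np.float64(0.1951), np.float64(-0.0794), np.float64(-0.0469), 0, 0, 0.0]
[np.float64(0.1951), np.float64(-0.0794), np.float64(-0.0469), 0, 0, 0.0]
[np.float64(0.1951), np.float64(-0.0794), np.float64(-0.0469), 0, 0, 0.0]
```

Call:
step_arm(commands=[[[0,0,-0.03,0,0,0,1],[0,0,-0.06,0,0,0,1],[0,0,-0.1,0,0,0,1],[0,0,-0.13,0,0,0,1],[0,0,-0.15,0,0,0,1],[0,0,-0.15,0,0,0,1],[0,0,-0.12,0,0,0,1],[0,0,-0.08,0,0,0,1]]])

```text
t: 6.9
ee_pos: [593.2, -103.6, 231.9]
tcp_rot: [0.0, 0.708, 0.706, 0.0]
wrist_force: [-1.0, -0.2, -1.1]
finger_gap: 0.574
grip_force: 14.9
```

Call:
step_arm(commands=[[[0.1,-0.04,0,0,0,0,1],[0.2,-0.08,0,0,0,0,1],[0.2,-0.08,0,0,0,0,1],[0.2,-0.08,0,0,0,0,1],[0.2,-0.08,0,0,0,0,1],[0.2,-0.08,0,0,0,0,1],[0.2,-0.08,0,0,0,0,1],[0.2,-0.08,0,0,0,0,1]]])

```text
t: 7.9
ee_pos: [519.8, 78.3, 229.9]
tcp_rot: [-0.001, 0.708, 0.707, -0.001]
wrist_force: [-0.4, 0.2, -1.6]
finger_gap: 0.571
grip_force: 14.9
```

Call:
step_arm(commands=[[[0.2,-0.08,0,0,0,0,1],[0.2,-0.08,0,0,0,0,1],[0.2,-0.08,0,0,0,0,1],[0.2,-0.08,0,0,0,0,1],[0.2,-0.08,0,0,0,0,1],[0.2,-0.08,0,0,0,0,1],[0.2,-0.08,0,0,0,0,1],[0.1,-0.04,0,0,0,0,1]]])

```text
t: 8.9
ee_pos: [447.9, 258.5, 229.9]
tcp_rot: [-0.001, 0.707, 0.707, -0.001]
wrist_force: [-0.5, -0.2, -1.4]
finger_gap: 0.57
grip_force: 14.9
```

```bash
python3 - <<'E'
from h import *
o=get_obs(); print(o["finger_gap"]*94,o["grip_force"],o["ee_pos"],o["wrist_force"])
im=get_image("wrist"); s=get_image("scene"); 
p=cv2.resize(s[130:330,180:340],None,fx=2,fy=2,interpolation=3)
cv2.imwrite("pics/m3.png",cv2.hconcat([cv2.resize(im,(480,300)),p[:300]])[:,:,::-1])
plan([441,271,60],90,8)
E
```

```text
53.562956139617185 14.853290100727463 [447.90586076 258.45862693 229.9266524 ] [-0.52947181 -0.20454687 -1.36906321]
q [-0.9   0.47  0.47  1.89 -0.28  0.85 -0.29] yaw 90.1 pos [448.5 258.2 230.1] perrow 21.3 -0.006411593762848611
[np.float64(0.0134), np.float64(-0.0078), np.float64(0.1772), 0, 0, np.float64(0.0)]
[np.float64(0.0134), np.float64(-0.0078), np.float64(0.1772), 0, 0, np.float64(0.0)]
[np.float64(0.0134), np.float64(-0.0078), np.float64(0.1772), 0, 0, np.float64(0.0)]
[np.float64(0.0134), np.float64(-0.0078), np.float64(0.1772), 0, 0, np.float64(0.0)]
[np.float64(0.0134), np.float64(-0.0078), np.float64(0.1772), 0, 0, np.float64(0.0)]
[np.float64(0.0134), np.float64(-0.0078), np.float64(0.1772), 0, 0, np.float64(0.0)]
[np.float64(0.0134), np.float64(-0.0078), np.float64(0.1772), 0, 0, np.float64(0.0)]
[np.float64(0.0134), np.float64(-0.0078), np.float64(0.1772), 0, 0, np.float64(0.0)]
```

View pics/m3.png

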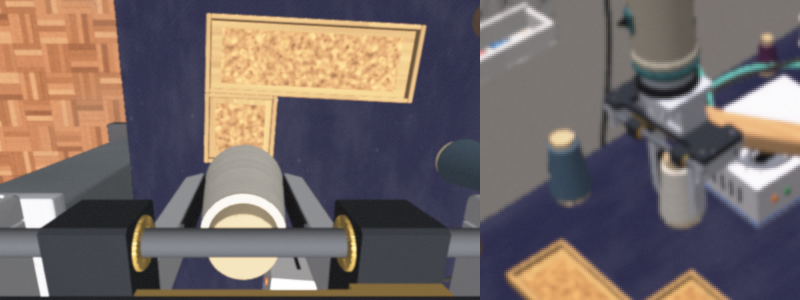

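The cone hangs upright in the gripper. The wrist view shows the caddy clearly, with the long bay at (205–425, 15–100) and the square bay at (240,128). I'll refine the caddy position from this view.

```bash
python3 - <<'E'
from h import *
o=get_obs(); im=get_image("wrist"); C=cam("wrist",o); np.save("pics/w3.npy",im)
hsv=cv2.cvtColor(im,cv2.COLOR_RGB2HSV); m=cv2.inRange(hsv,(8,50,90),(28,220,255)); m[:,:255]=0; m[195:]=0
m=cv2.morphologyEx(m,cv2.MORPH_CLOSE,np.ones((5,5)))
k=max(cv2.findContours(m,0,1)[0],key=cv2.contourArea)[:,0]; pa=cv2.approxPolyDP(k,5,True)[:,0]; print(np.c_[pa,ray(C,pa,18)[:,:2].round(1)]); print(-C[1].T@C[2])
E
```

```text
[[274.   18.  400.2 418.4]
 [271.  194.  391.6 248.6]
 [364.  194.  489.7 248.7]
 [370.  128.  494.  316.8]
 [548.  136.  674.9 309.1]
 [566.   33.  678.2 405.6]]
[448.68687191 324.53359456 387.54719695]
```

Call:
step_arm(commands=[[[0.05,-0.03,0.1,0,0,0,1],[0.05,-0.03,0.2,0,0,0,1],[0,0,0.25,0,0,0,1],[0,0,0.25,0,0,0,1],[0,0,0.2,0,0,0,1],[0,0,0.15,0,0,0,1],[0,0,0.1,0,0,0,1],[0,0,0.05,0,0,0,1]]])

```text
t: 10.05
ee_pos: [442.4, 268.2, 73.8]
tcp_rot: [-0.0, 0.708, 0.706, -0.0]
wrist_force: [0.2, -0.3, -0.8]
finger_gap: 0.573
grip_force: 14.9
```

Call:
step_arm(commands=[[[0,0,0.05,0,0,0,1],[0,0,0.03,0,0,0,1],[0,0,0,0,0,0,1],[0,0,0,0,0,0,1]]])

```text
t: 10.55
ee_pos: [442.7, 268.9, 65.3]
tcp_rot: [0.0, 0.708, 0.706, 0.0]
wrist_force: [0.1, -0.9, -0.7]
finger_gap: 0.57
grip_force: 14.9
```

Call:
step_arm(commands=[[[0,0,0.03,0,0,0,1],[0,0,0.03,0,0,0,1],[0,0,0.02,0,0,0,1],[0,0,0.01,0,0,0,1],[0,0,0,0,0,0,1]]])

```text
t: 11.18
ee_pos: [442.5, 268.7, 54.1]
tcp_rot: [-0.0, 0.708, 0.706, -0.0]
wrist_force: [-0.0, -0.5, -0.8]
finger_gap: 0.573
grip_force: 14.9
```

Call:
step_arm(commands=[[[0,0,0.01,0,0,0,1],[0,0,0.01,0,0,0,1],[0,0,0.01,0,0,0,1],[0,0,0,0,0,0,1]]])

```text
t: 11.68
ee_pos: [442.6, 268.9, 52.9]
tcp_rot: [-0.001, 0.708, 0.706, 0.001]
wrist_force: [-4.3, -2.4, 23.8]
finger_gap: 0.573
grip_force: 16.2
```

Contact at about 53 mm. I'll back off slightly, release slowly and rise.

Call:
step_arm(commands=[[[0,0,-0.015,0,0,0,1],[0,0,0,0,0,0,0.1],[0,0,0,0,0,0,-0.1],[0,0,0,0,0,0,-0.3],[0,0,0,0,0,0,-0.6],[0,0,0,0,0,0,-1],[0,0,0,0,0,0,-1],[0,0,0,0,0,0,-1]]])

```text
t: 12.68
ee_pos: [442.5, 268.8, 52.3]
tcp_rot: [-0.0, 0.708, 0.706, -0.0]
wrist_force: [-0.0, 0.3, -0.1]
finger_gap: 0.993
grip_force: 0.0
```

Call:
step_arm(commands=[[[0,0,-0.1,0,0,0,-1],[0,0,-0.25,0,0,0,-1],[0,0,-0.3,0,0,0,-1],[0,0,-0.3,0,0,0,-1],[0,0,-0.3,0,0,0,-1],[0,0,-0.3,0,0,0,-1],[0,0,-0.2,0,0,0,-1],[0,0,0,0,0,0,-1]]])

```text
t: 13.68
ee_pos: [443.5, 269.2, 264.6]
tcp_rot: [0.0, 0.708, 0.706, 0.002]
wrist_force: [0.0, 0.1, -0.2]
finger_gap: 0.997
grip_force: 0.0
```

```bash
python3 - <<'E'
from h import *
o=get_obs(); im=get_image("wrist"); s=get_image("scene"); np.save("pics/scene4.npy",s)
C=cam("scene"); print(proj(C,[[441.4,270.2,106],[441.4,270.2,6],[441.4,270.2,18]]).round(1))
hsv=cv2.cvtColor(s,cv2.COLOR_RGB2HSV)
g=cv2.inRange(hsv,(0,0,110),(40,60,235)); g[:,:240]=0; g[:,310:]=0; g[:235]=0; g[320:]=0
k=max(cv2.findContours(g,0,1)[0],key=cv2.contourArea); print(cv2.boundingRect(k))
p=cv2.resize(s[150:330,200:380],None,fx=2,fy=2,interpolation=3); cv2.imwrite("pics/m4.png",cv2.hconcat([p,cv2.resize(im,(440,360))])[:,:,::-1])
plan([546,15,220],28.6,12)
plan([546,15,220],208.6,12)
E
```

```text
[[281.5 261.6]
 [284.  286.4]
 [283.7 283.6]]
(273, 256, 21, 35)
q [-0.95  0.43  0.5   1.85 -0.26  0.92 -0.33] yaw 89.9 pos [442.  268.7 262.2] perrow 23.1 -5.107459547436643
[np.float64(-0.176), np.float64(0.0726), np.float64(0.0293), 0, 0, np.float64(0.0142)]
[np.float64(-0.1689), np.float64(0.0879), np.float64(0.0293), 0, 0, np.float64(0.0142)]
[np.float64(-0.1604), np.float64(0.1026), np.float64(0.0293), 0, 0, np.float64(0.0142)]
[np.float64(-0.1506), np.float64(0.1165), np.float64(0.0293), 0, 0, np.float64(0.0142)]
[np.float64(-0.1396), np.float64(0.1294), np.float64(0.0293), 0, 0, np.float64(0.0142)]
[np.float64(-0.1275), np.float64(0.1413), np.float64(0.0293), 0, 0, np.float64(0.0142)]
[np.float64(-0.1145), np.float64(0.1521), np.float64(0.0293), 0, 0, np.float64(0.0142)]
[np.float64(-0.1005), np.float64(0.1617), np.float64(0.0293), 0, 0, np.float64(0.0142)]
[np.float64(-0.0857), np.float64(0.17), np.float64(0.0293), 0, 0, np.float64(0.0142)]
[np.float64(-0.0702), np.float64(0.177), np.float64(0.0293), 0, 0, np.float64(0.0142)]
[np.float64(-0.0541), np.float64(0.1825), np.floa
[... 609 characters left out ...]
19), np.float64(-0.0562), np.float64(0.0293), 0, 0, np.float64(-0.0275)]
[np.float64(-0.1695), np.float64(-0.0866), np.float64(0.0293), 0, 0, np.float64(-0.0275)]
[np.float64(-0.1521), np.float64(-0.1145), np.float64(0.0293), 0, 0, np.float64(-0.0275)]
[np.float64(-0.1302), np.float64(-0.1389), np.float64(0.0293), 0, 0, np.float64(-0.0275)]
[np.float64(-0.1044), np.float64(-0.1592), np.float64(0.0293), 0, 0, np.float64(-0.0275)]
[np.float64(-0.0755), np.float64(-0.1748), np.float64(0.0293), 0, 0, np.float64(-0.0275)]
[np.float64(-0.0444), np.float64(-0.1851), np.float64(0.0293), 0, 0, np.float64(-0.0275)]
[np.float64(-0.0119), np.float64(-0.19), np.float64(0.0293), 0, 0, np.float64(-0.0275)]
```

View pics/m4.png

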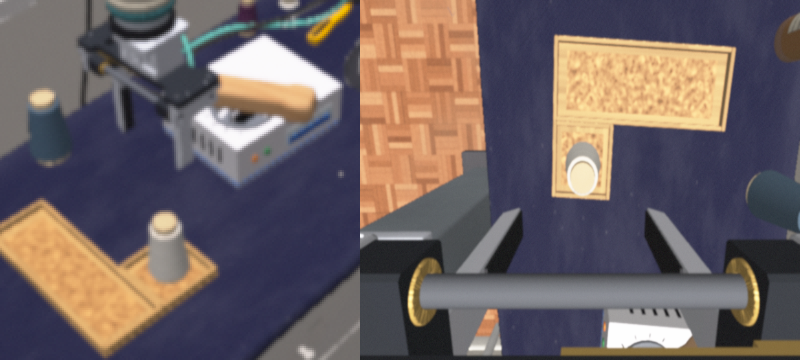

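The cone stands upright in the square bay. Next is the clapper.

Call:
step_arm(commands=[[[-0.176,0.073,0.029,0,0,0.0142,-1],[-0.169,0.088,0.029,0,0,0.0142,-1],[-0.16,0.103,0.029,0,0,0.0142,-1],[-0.15,0.116,0.029,0,0,0.0142,-1],[-0.14,0.13,0.029,0,0,0.0142,-1],[-0.128,0.141,0.029,0,0,0.0142,-1],[-0.115,0.152,0.029,0,0,0.0142,-1],[-0.1,0.162,0.029,0,0,0.0142,-1]]])

```text
t: 14.78
ee_pos: [512.4, 98.2, 234.3]
tcp_rot: [-0.0, 0.911, 0.412, 0.0]
wrist_force: [0.1, 0.8, 0.1]
finger_gap: 1.001
grip_force: 0.0
```

Call:
step_arm(commands=[[[-0.086,0.17,0.029,0,0,0.0142,-1],[-0.07,0.177,0.029,0,0,0.0142,-1],[-0.054,0.183,0.029,0,0,0.0142,-1],[-0.038,0.187,0.029,0,0,0.0142,-1],[0,0,0,0,0,0,-1],[0,0,0,0,0,0,-1]]])

```text
t: 15.52
ee_pos: [546.3, 15.6, 220.4]
tcp_rot: [-0.0, 0.969, 0.247, -0.0]
wrist_force: [0.2, 0.7, 0.4]
finger_gap: 1.0
grip_force: 0.0
```

```bash
python3 - <<'E'
from h import *
# scene view check of clapper rectangle
plan([546,15,117],28.6,6)
s=np.load("pics/wrist1.npy"); o=np.load("pics/o1.npy",allow_pickle=True).item(); C=cam("wrist",o)
k=np.load("pics/clapk.npy")
for z in (134,112): 
    c=cv2.minAreaRect(ray(C,k,z)[:,:2].astype(np.float32)); print(z,c)
E
```

```text
q [-0.56  0.59  0.75  1.83 -0.5   0.92 -0.65] yaw 28.6 pos [546.3  15.6 220.4] perrow 17.2 0.003083455670529626
[np.float64(-0.0007), np.float64(0.0005), np.float64(0.1436), 0, 0, np.float64(-0.0)]
[np.float64(-0.0007), np.float64(0.0005), np.float64(0.1436), 0, 0, np.float64(-0.0)]
[np.float64(-0.0007), np.float64(0.0005), np.float64(0.1436), 0, 0, np.float64(-0.0)]
[np.float64(-0.0007), np.float64(0.0005), np.float64(0.1436), 0, 0, np.float64(-0.0)]
[np.float64(-0.0007), np.float64(0.0005), np.float64(0.1436), 0, 0, np.float64(-0.0)]
[np.float64(-0.0007), np.float64(0.0005), np.float64(0.1436), 0, 0, np.float64(-0.0)]
134 ((546.5647583007812, 18.832595825195312), (231.16619873046875, 56.45048904418945), 28.642271041870117)
112 ((546.0667724609375, 13.648635864257812), (242.6260223388672, 59.24897766113281), 28.64227294921875)
```

Call:
step_arm(commands=[[[0,0,0.14,0,0,0,-1],[0,0,0.14,0,0,0,-1],[0,0,0.14,0,0,0,-1],[0,0,0.14,0,0,0,-1],[0,0,0.14,0,0,0,-1],[0,0,0.14,0,0,0,-1],[0,0,0.02,0,0,0,-1],[0,0,0,0,0,0,-1]]])

```text
t: 16.52
ee_pos: [546.6, 14.7, 117.4]
tcp_rot: [0.0, 0.969, 0.246, 0.0]
wrist_force: [0.8, 0.1, 0.3]
finger_gap: 0.998
grip_force: 0.0
```

Call:
step_arm(commands=[[[0,0,0,0,0,0,0],[0,0,0,0,0,0,0.2],[0,0,0,0,0,0,0.4],[0,0,0,0,0,0,1],[0,0,0,0,0,0,1],[0,0,0,0,0,0,1],[0,0,0,0,0,0,1],[0,0,0,0,0,0,1]]], grip_force=35)

```text
t: 17.52
ee_pos: [546.6, 14.9, 117.5]
tcp_rot: [0.0, 0.969, 0.246, 0.0]
wrist_force: [1.1, 0.1, 1.7]
finger_gap: 0.593
grip_force: 35.0
```

Call:
step_arm(commands=[[[0,0,-0.03,0,0,0,1],[0,0,-0.06,0,0,0,1],[0,0,-0.1,0,0,0,1],[0,0,-0.13,0,0,0,1],[0,0,-0.14,0,0,0,1],[0,0,-0.14,0,0,0,1],[0,0,-0.1,0,0,0,1],[0,0,-0.05,0,0,0,1]]])

```text
t: 18.52
ee_pos: [546.7, 15.0, 208.4]
tcp_rot: [-0.0, 0.969, 0.247, 0.0]
wrist_force: [-0.3, -1.2, -4.6]
finger_gap: 0.593
grip_force: 35.0
```

```bash
python3 - <<'E'
from h import *
o=get_obs(); print(o["finger_gap"]*94,o["grip_force"],o["ee_pos"],o["wrist_force"],o["moment"])
s=get_image("side"); np.save("pics/side5.npy",s); w=get_image("wrist"); np.save("pics/w5.npy",w); np.save("pics/o5.npy",get_obs())
plan([537,363.2,207],-2.75,16)
E
```

```text
55.753902519099476 34.99346148222685 [546.71306718  14.98491555 208.38566805] [-0.33628106 -1.15704852 -4.62961641] [-0.05241664  0.1518842   0.03277904]
q [-0.55  0.61  0.74  1.84 -0.52  0.89 -0.63] yaw 28.5 pos [546.7  14.9 208. ] perrow 21.8 -1.9560844893540779
[np.float64(0.0822), np.float64(-0.1617), np.float64(0.0005), 0, 0, np.float64(0.0054)]
[np.float64(0.0767), np.float64(-0.1645), np.float64(0.0005), 0, 0, np.float64(0.0054)]
[np.float64(0.071), np.float64(-0.167), np.float64(0.0005), 0, 0, np.float64(0.0054)]
[np.float64(0.0653), np.float64(-0.1693), np.float64(0.0005), 0, 0, np.float64(0.0054)]
[np.float64(0.0595), np.float64(-0.1714), np.float64(0.0005), 0, 0, np.float64(0.0054)]
[np.float64(0.0536), np.float64(-0.1734), np.float64(0.0005), 0, 0, np.float64(0.0054)]
[np.float64(0.0476), np.float64(-0.1751), np.float64(0.0005), 0, 0, np.float64(0.0054)]
[np.float64(0.0416), np.float64(-0.1766), np.float64(0.0005), 0, 0, np.float64(0.0054)]
[np.float64(0.0356), np.float64(-0.1779), np.float64(0.0005), 0, 0, np.float64(0.0054)]
[np.float64(0.0295), np.float64(-0.179), np.float64(0.0005), 0, 0, np.float64(0.0054)]
[np.float64(0.0233), np.float64(-0.1799), np.float64(0.0005), 0, 0, np.float64(0.0054)]
[np.float64(0.0172), np.float64(-0.1806), np.float64(0.0005), 0, 0, np.float64(0.0054)]
[np.float64(0.011), np.float64(-0.1811), np.float64(0.0005), 0, 0, np.float64(0.0054)]
[np.float64(0.0048), np.float64(-0.1814), np.float64(0.0005), 0, 0, np.float64(0.0054)]
[np.float64(-0.0014), np.float64(-0.1814), np.float64(0.0005), 0, 0, np.float64(0.0054)]
[np.float64(-0.0076), np.float64(-0.1813), np.float64(0.0005), 0, 0, np.float64(0.0054)]
```

Call:
step_arm(commands=[[[0.04,-0.08,0,0,0,0.0054,1],[0.078,-0.163,0,0,0,0.0054,1],[0.071,-0.167,0,0,0,0.0054,1],[0.065,-0.17,0,0,0,0.0054,1],[0.06,-0.171,0,0,0,0.0054,1],[0.054,-0.173,0,0,0,0.0054,1],[0.048,-0.175,0,0,0,0.0054,1],[0.042,-0.177,0,0,0,0.0054,1]]])

```text
t: 19.62
ee_pos: [541.6, 178.7, 206.6]
tcp_rot: [0.0, 0.994, 0.113, -0.001]
wrist_force: [-0.7, 0.0, -5.0]
finger_gap: 0.589
grip_force: 35.0
```

Call:
step_arm(commands=[[[0.036,-0.178,0,0,0,0.0054,1],[0.03,-0.179,0,0,0,0.0054,1],[0.023,-0.18,0,0,0,0.0054,1],[0.017,-0.181,0,0,0,0.0054,1],[0.011,-0.181,0,0,0,0.0054,1],[0.005,-0.181,0,0,0,0.0054,1],[0,-0.181,0,0,0,0.0054,1],[-0.005,-0.181,0,0,0,0.0054,1]]])

```text
t: 20.62
ee_pos: [536.7, 352.7, 206.3]
tcp_rot: [0.0, 1.0, -0.023, -0.001]
wrist_force: [0.2, -0.3, -5.6]
finger_gap: 0.594
grip_force: 35.0
```

```bash
python3 - <<'E'
from h import *
plan([537,363.2,100],-2.75,6)
o=get_obs(); print(o["ee_pos"],o["moment"],o["wrist_force"])
s=get_image("side"); n=get_image("scene"); w=get_image("wrist")
np.save("pics/w6.npy",w);np.save("pics/n6.npy",n)
for nm,im in (("side",s),("scene",n)):
    C=cam(nm); T=rot(o["tcp_rot"]); 
    print(nm,proj(C,[np.array(o["ee_pos"])+T@[dx,0,z] for dx in(-118,0,118) for z in (5,)]).round(0).tolist())
img=cv2.hconcat([cv2.resize(n[150:350,180:360],(400,444),interpolation=3),cv2.resize(w[:,100:540],(400,444),interpolation=3)])
cv2.imwrite("pics/m6.png",img[:,:,::-1])
E
```

```text
q [-1.11  0.81  0.91  1.58 -0.69  1.11 -1.65] yaw -2.6 pos [536.7 352.7 206.3] perrow 17.8 -0.021540407314162735
[np.float64(-0.0003), np.float64(-0.0146), np.float64(0.1476), 0, 0, np.float64(0.0001)]
[np.float64(-0.0003), np.float64(-0.0146), np.float64(0.1476), 0, 0, np.float64(0.0001)]
[np.float64(-0.0003), np.float64(-0.0146), np.float64(0.1476), 0, 0, np.float64(0.0001)]
[np.float64(-0.0003), np.float64(-0.0146), np.float64(0.1476), 0, 0, np.float64(0.0001)]
[np.float64(-0.0003), np.float64(-0.0146), np.float64(0.1476), 0, 0, np.float64(0.0001)]
[np.float64(-0.0003), np.float64(-0.0146), np.float64(0.1476), 0, 0, np.float64(0.0001)]
[536.74848307 352.70960436 206.29946642] [-0.08709575  0.12994132 -0.02142116] [ 0.1615279  -0.28904363 -5.60121504]
side [[388.0, 225.0], [339.0, 225.0], [291.0, 226.0]]
scene [[258.0, 259.0], [229.0, 235.0], [203.0, 213.0]]
```

View pics/m6.png

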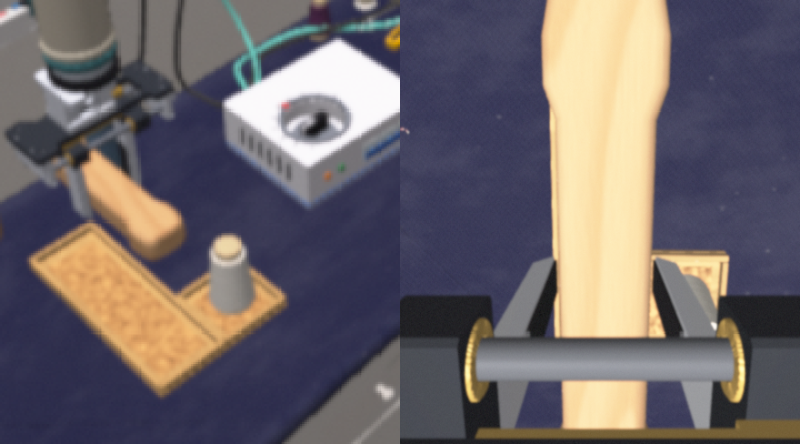

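The clapper is held level and the cone still stands in its bay. The clapper's near end at about (165,228) suggests an offset of around 20 mm along the bay, so I'll measure it in the side view.

```bash
python3 - <<'E'
from h import *
s=get_image("side"); C=cam("side"); o=get_obs(); hsv=cv2.cvtColor(s,cv2.COLOR_RGB2HSV)
m=cv2.inRange(hsv,(8,60,90),(25,220,255)); k=np.zeros_like(m); k[200:255,270:410]=m[200:255,270:410]
n,l,st,ce=cv2.connectedComponentsWithStats(k); i=1+st[1:,4].argmax(); print(st[1:],o["ee_pos"])
x,y,w,h,_=st[i]
def rayy(uv,Y):
    K,R,t=C; d=R.T@np.linalg.inv(K)@np.r_[uv,1]; c=-R.T@t; return (c+d*(Y-c[1])/d[1]).round(1)
for u in (x,x+w): print(u,[rayy([u,y+h/2],Y) for Y in (325,353,381)])
n=np.load("pics/n6.npy"); hs=cv2.cvtColor(n,cv2.COLOR_RGB2HSV); m=cv2.inRange(hs,(8,60,90),(25,220,255)); k=np.zeros_like(m); k[210:268,205:266]=m[210:268,205:266]
c=max(cv2.findContours(k,0,1)[0],key=cv2.contourArea)[:,0]; lo=c[c[:,1].argmax()]; rt=c[c[:,0].argmax()]; print("scene",lo,ray(cam("scene"),lo,180).round(1),rt,ray(cam("scene"),rt,223).round(1),ray(cam("scene"),rt,180).round(1))
E
```

```text
[[290 215  46  23 939]
 [344 214  45  26 953]
 [369 242   4   2   4]
 [374 242   3   2   4]
 [373 244   1   1   1]] [536.9482401  351.28331567 206.55434255]
344 [array([523.1, 325. , 180. ]), array([525.2, 353. , 196.4]), array([527.3, 381. , 212.9])]
389 [array([410.2, 325. , 176.4]), array([415.3, 353. , 193. ]), array([420.4, 381. , 209.5])]
scene [247 266] [[437.6 380.3 180. ]] [262 257] [[399.4 360.  223. ]] [[433.5 335.8 180. ]]
```

The side view puts the clapper at columns 290–389, midpoint 339.5, which matches the TCP's 339, so it is centred and level. My grip is too low for the fingers to fit the bay comfortably: the tips are 4.5 mm above the clapper's underside and there is 2.5 mm to spare per side. I'll set it on the free board, regrip it higher, and then place it.

Call:
step_arm(commands=[[[0,0.1,0,0,0,0,1],[0,0.2,0,0,0,0,1],[0,0.25,0.05,0,0,0,1],[0,0.25,0.1,0,0,0,1],[0,0.25,0.15,0,0,0,1],[0,0.25,0.2,0,0,0,1],[0,0.15,0.2,0,0,0,1],[0,0.1,0.2,0,0,0,1]]])

```text
t: 21.82
ee_pos: [529.0, 162.7, 99.5]
tcp_rot: [0.0, 1.0, -0.024, 0.0]
wrist_force: [0.5, 0.2, -5.3]
finger_gap: 0.591
grip_force: 35.0
```

Call:
step_arm(commands=[[[0,0,0.2,0,0,0,1],[0,0,0.15,0,0,0,1],[0,0,0.1,0,0,0,1],[0,0,0.06,0,0,0,1],[0,0,0.02,0,0,0,1],[0,0,0,0,0,0,1]]])

```text
t: 22.58
ee_pos: [529.4, 166.3, 36.1]
tcp_rot: [-0.0, 1.0, -0.022, 0.0]
wrist_force: [0.2, 0.1, -4.9]
finger_gap: 0.585
grip_force: 35.0
```

Call:
step_arm(commands=[[[0,0,0.03,0,0,0,1],[0,0,0.03,0,0,0,1],[0,0,0.015,0,0,0,1],[0,0,0,0,0,0,1]]])

```text
t: 23.08
ee_pos: [529.1, 166.2, 26.8]
tcp_rot: [0.0, 1.0, -0.022, -0.0]
wrist_force: [-0.7, 0.0, -5.5]
finger_gap: 0.59
grip_force: 35.0
```

Call:
step_arm(commands=[[[0,0,0.006,0,0,0,1],[0,0,0,0,0,0,0],[0,0,0,0,0,0,-0.4],[0,0,0,0,0,0,-0.4],[0,0,-0.06,0,0,0,-0.4],[0,0,-0.05,0,0,0,-0.4],[0,0,0,0,0,0,0],[0,0,0,0,0,0,1]]])

```text
t: 24.08
ee_pos: [529.4, 166.3, 39.7]
tcp_rot: [-0.0, 1.0, -0.022, 0.0]
wrist_force: [-1.0, 0.7, 4.7]
finger_gap: 0.588
grip_force: 35.0
```

Call:
step_arm(commands=[[[0,0,0,0,0,0,1],[0,0,0,0,0,0,1],[0,0,0,0,0,0,1],[0,0,-0.05,0,0,0,1],[0,0,-0.1,0,0,0,1],[0,0,-0.2,0,0,0,1],[0,0,-0.2,0,0,0,1],[0,0,-0.1,0,0,0,1]]])

```text
t: 25.08
ee_pos: [529.4, 166.2, 118.6]
tcp_rot: [-0.0, 1.0, -0.022, 0.001]
wrist_force: [-0.4, 0.0, -5.5]
finger_gap: 0.587
grip_force: 35.0
```

```bash
python3 - <<'E'
from h import *
o=get_obs(); print(o["finger_gap"]*94,o["grip_force"],o["wrist_force"],o["moment"])
plan([537,363.2,90],-2.75,10)
E
```

```text
55.19197896450774 34.9709951877594 [-0.40990177  0.01685711 -5.50812045] [0.04344816 0.12363895 0.00813609]
q [-0.84  0.79  0.79  1.9  -0.78  0.8  -1.22] yaw -2.6 pos [529.4 166.2 118.6] perrow 19.9 -0.0186604407414535
[np.float64(-0.001), np.float64(-0.1643), np.float64(0.0238), 0, 0, np.float64(0.0001)]
[np.float64(-0.0011), np.float64(-0.1643), np.float64(0.0238), 0, 0, np.float64(0.0001)]
[np.float64(-0.0011), np.float64(-0.1643), np.float64(0.0238), 0, 0, np.float64(0.0001)]
[np.float64(-0.0012), np.float64(-0.1643), np.float64(0.0238), 0, 0, np.float64(0.0001)]
[np.float64(-0.0012), np.float64(-0.1643), np.float64(0.0238), 0, 0, np.float64(0.0001)]
[np.float64(-0.0013), np.float64(-0.1642), np.float64(0.0238), 0, 0, np.float64(0.0001)]
[np.float64(-0.0013), np.float64(-0.1642), np.float64(0.0238), 0, 0, np.float64(0.0001)]
[np.float64(-0.0014), np.float64(-0.1642), np.float64(0.0238), 0, 0, np.float64(0.0001)]
[np.float64(-0.0014), np.float64(-0.1642), np.float64(0.0238), 0, 0, np.float64(0.0001)]
[np.float64(-0.0015), np.float64(-0.1642), np.float64(0.0238), 0, 0, np.float64(0.0001)]
```

The cone's top is at 106 mm, so I'll lift above it before crossing.

Call:
step_arm(commands=[[[0,0,-0.2,0,0,0,1],[0,0,-0.25,0,0,0,1],[0,0,-0.1,0,0,0,1],[0,-0.1,0,0,0,0,1],[0,-0.2,0,0,0,0,1],[0,-0.25,0,0,0,0,1],[0,-0.25,0,0,0,0,1],[0,-0.25,0,0,0,0,1]]])

```text
t: 26.08
ee_pos: [533.4, 294.1, 181.3]
tcp_rot: [0.0, 1.0, -0.022, -0.002]
wrist_force: [0.6, -0.4, -5.1]
finger_gap: 0.585
grip_force: 35.0
```

Call:
step_arm(commands=[[[0,-0.25,0,0,0,0,1],[0,-0.2,0,0,0,0,1],[0,-0.15,0,0,0,0,1],[0,0,0.1,0,0,0,1],[0,0,0.2,0,0,0,1],[0,0,0.2,0,0,0,1],[0,0,0.2,0,0,0,1],[0,0,0,0,0,0,1]]])

```text
t: 27.08
ee_pos: [536.1, 361.8, 96.6]
tcp_rot: [0.002, 1.0, -0.023, -0.002]
wrist_force: [-0.0, 1.0, -4.7]
finger_gap: 0.586
grip_force: 35.0
```

```bash
python3 - <<'E'
from h import *
plan([537,363.2,60],-2.75,5)
E
```

```text
q [-1.07  0.93  0.81  1.64 -0.81  0.94 -1.57] yaw -2.7 pos [536.1 361.8  96.6] perrow 7.3 -0.013305566459689545
[np.float64(0.0014), np.float64(-0.0024), np.float64(0.061), 0, 0, np.float64(0.0)]
[np.float64(0.0014), np.float64(-0.0024), np.float64(0.061), 0, 0, np.float64(0.0)]
[np.float64(0.0014), np.float64(-0.0024), np.float64(0.061), 0, 0, np.float64(0.0)]
[np.float64(0.0014), np.float64(-0.0024), np.float64(0.061), 0, 0, np.float64(0.0)]
[np.float64(0.0014), np.float64(-0.0024), np.float64(0.061), 0, 0, np.float64(0.0)]
```

Call:
step_arm(commands=[[[0.007,-0.01,0.1,0,0,0,1],[0,0,0.1,0,0,0,1],[0,0,0.1,0,0,0,1],[0,0,0.06,0,0,0,1],[0,0,0.03,0,0,0,1],[0,0,0.015,0,0,0,1],[0,0,0.01,0,0,0,1],[0,0,0,0,0,0,1]]])

```text
t: 28.08
ee_pos: [539.0, 365.3, 49.7]
tcp_rot: [-0.0, 1.0, -0.022, 0.0]
wrist_force: [0.6, 0.1, -5.1]
finger_gap: 0.585
grip_force: 35.0
```

Call:
step_arm(commands=[[[-0.01,0.01,0.015,0,0,0,1],[0,0,0.01,0,0,0,1],[0,0,0.01,0,0,0,1],[0,0,0,0,0,0,1]]])

```text
t: 28.58
ee_pos: [537.5, 364.0, 45.8]
tcp_rot: [-0.0, 1.0, -0.022, -0.0]
wrist_force: [-1.8, -0.3, 1.1]
finger_gap: 0.591
grip_force: 35.0
```

Contact with the floor. I'll release and rise.

Call:
step_arm(commands=[[[0,0,0,0,0,0,0],[0,0,0,0,0,0,-0.5],[0,0,0,0,0,0,-0.8],[0,0,0,0,0,0,-0.8],[0,0,-0.1,0,0,0,-0.8],[0,0,-0.3,0,0,0,-0.8],[0,0,-0.4,0,0,0,-0.8],[0,0,-0.4,0,0,0,-0.8]]])

```text
t: 29.58
ee_pos: [537.7, 363.8, 191.5]
tcp_rot: [-0.0, 1.0, -0.023, 0.0]
wrist_force: [0.1, 1.1, -0.1]
finger_gap: 0.899
grip_force: 0.0
```

```bash
python3 - <<'E'
from h import *
plan([640,60,330],150,14,yaw0=-2.7)
plan([600,140,330],None,12)
E
```

```text
q [-1.11  0.83  0.89  1.57 -0.71  1.09 -1.65] yaw -2.7 pos [537.7 363.8 191.5] perrow 24.9 10.907142857142857
[np.float64(0.0693), np.float64(0.1778), np.float64(-0.0824), 0, 0, -0.0303]
[np.float64(0.0344), np.float64(0.1877), np.float64(-0.0824), 0, 0, -0.0303]
[np.float64(-0.0017), np.float64(0.1908), np.float64(-0.0824), 0, 0, -0.0303]
[np.float64(-0.0378), np.float64(0.187), np.float64(-0.0824), 0, 0, -0.0303]
[np.float64(-0.0725), np.float64(0.1765), np.float64(-0.0824), 0, 0, -0.0303]
[np.float64(-0.1046), np.float64(0.1596), np.float64(-0.0824), 0, 0, -0.0303]
[np.float64(-0.1329), np.float64(0.1369), np.float64(-0.0824), 0, 0, -0.0303]
[np.float64(-0.1564), np.float64(0.1093), np.float64(-0.0824), 0, 0, -0.0303]
[np.float64(-0.1743), np.float64(0.0777), np.float64(-0.0824), 0, 0, -0.0303]
[np.float64(-0.1858), np.float64(0.0434), np.float64(-0.0824), 0, 0, -0.0303]
[np.float64(-0.1907), np.float64(0.0074), np.float64(-0.0824), 0, 0, -0.0303]
[np.float64(-0.1886), np.float64(-0.0288), np.float64(-0.0824), 0, 0, -0.0303]
[np.float64(-0.1798), np.float64(-0.064), np.float64(-0.
[... 371 characters left out ...]
64(0.1533), np.float64(-0.0961), 0, 0, 0.0]
[np.float64(0.0502), np.float64(0.1533), np.float64(-0.0961), 0, 0, 0.0]
[np.float64(0.0502), np.float64(0.1533), np.float64(-0.0961), 0, 0, 0.0]
[np.float64(0.0502), np.float64(0.1533), np.float64(-0.0961), 0, 0, 0.0]
[np.float64(0.0502), np.float64(0.1533), np.float64(-0.0961), 0, 0, 0.0]
[np.float64(0.0502), np.float64(0.1533), np.float64(-0.0961), 0, 0, 0.0]
[np.float64(0.0502), np.float64(0.1533), np.float64(-0.0961), 0, 0, 0.0]
[np.float64(0.0502), np.float64(0.1533), np.float64(-0.0961), 0, 0, 0.0]
[np.float64(0.0502), np.float64(0.1533), np.float64(-0.0961), 0, 0, 0.0]
[np.float64(0.0502), np.float64(0.1533), np.float64(-0.0961), 0, 0, 0.0]
```

Call:
step_arm(commands=[[[-0.045,0.37,-0.071,0,0,0,-0.8],[-0.045,0.37,-0.071,0,0,0,-0.8],[-0.045,0.37,-0.071,0,0,0,-0.8],[-0.045,0.37,-0.071,0,0,0,-0.8],[-0.045,0.37,-0.071,0,0,0,-0.8],[-0.045,0.37,-0.071,0,0,0,-0.8],[-0.045,0.36,-0.071,0,0,0,-0.8],[-0.045,0.36,-0.071,0,0,0,-0.8]]])

```text
t: 30.58
ee_pos: [478.4, 11.8, 258.6]
tcp_rot: [-0.0, 1.0, -0.023, 0.001]
wrist_force: [0.5, -0.1, 0.7]
finger_gap: 0.902
grip_force: 0.0
```

Call:
step_arm(commands=[[[0,0,0,0,0,0,-0.1],[0,0,0,0,0,0,-0.1]]])

```text
t: 30.82
ee_pos: [478.9, 14.0, 257.8]
tcp_rot: [-0.001, 1.0, -0.022, 0.0]
wrist_force: [0.2, 1.4, -0.4]
finger_gap: 0.721
grip_force: 0.0
```

```bash
python3 - <<'E'
from h import *
o=get_obs(); w=get_image("wrist"); np.save("pics/w7.npy",w); np.save("pics/o7.npy",o); n=get_image("scene"); np.save("pics/n7.npy",n)
C=cam("wrist",o); c=proj(C,[544,13,91])[0]; print(o["ee_pos"],o["finger_gap"],c)
x,y=int(c[0]),int(c[1]); y0=max(y-75,0); x0=x-75
print("crop",x0,y0)
p=cv2.resize(w[y0:y0+150,x0:x0+150],(450,450),interpolation=3); q=cv2.resize(n[220:340,180:300],(350,350),interpolation=3)
q=cv2.copyMakeBorder(q,0,100,0,0,0); cv2.imwrite("pics/m7.png",cv2.hconcat([p,q])[:,:,::-1])
E
```

```text
[478.86833213  14.04092715 257.82858144] 0.7214789998362607 [323.42040658 121.59888036]
crop 248 46
```

View pics/m7.png

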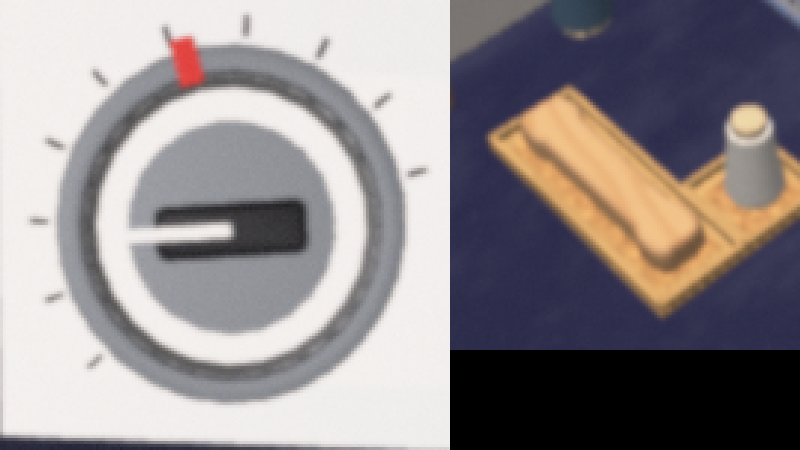

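The left panel shows the dial bar at (230,230), with its white pointer to the left (130,237) and the red tab at (187,62). In the right panel, the clapper lies in the long bay and the cone stands in the square bay. Next I'll get the exact angles.

```bash
python3 - <<'E'
from h import *
o=np.load("pics/o7.npy",allow_pickle=True).item(); w=np.load("pics/w7.npy"); C=cam("wrist",o)
hsv=cv2.cvtColor(w,cv2.COLOR_RGB2HSV); R=np.zeros(w.shape[:2],np.uint8); R[46:196,248:398]=255
red=cv2.bitwise_and(cv2.inRange(hsv,(0,120,100),(10,255,255))|cv2.inRange(hsv,(170,120,100),(180,255,255)),R)
t=np.argwhere(red)[:,::-1].mean(0); T=ray(C,t,91)[0]
dark=cv2.bitwise_and(cv2.inRange(w,(0,0,0),(70,70,70)),R)
cs=cv2.findContours(cv2.morphologyEx(dark,cv2.MORPH_CLOSE,np.ones((7,7))),0,1)[0]
cs=[c for c in cs if 300<cv2.contourArea(c)<2500 and abs(c[:,0]-[248+77,46+77]).max()<40]; k=max(cs,key=cv2.contourArea)[:,0]
P=ray(C,k,86)[:,:2].astype(np.float32); print("bar",cv2.minAreaRect(P))
# collar circle: non-white outer boundary
grey=cv2.bitwise_and(cv2.inRange(hsv,(0,0,40),(180,80,185)),R); c=max(cv2.findContours(grey,0,1)[0],key=cv2.contourArea)
Q=ray(C,cv2.convexHull(c)[:,0],91)[:,:2]; e=cv2.minEnclosingCircle(Q.astype(np.float32)); print("collar",e)
c0=np.array(e[0]); a=lambda v:np.degrees(np.arctan2(v[1],v[0]))
print("tab",T,"ang",a(T[:2]-c0))
# pointer end on disc: white pixels near (130..150)/3
pt=ray(C,[248+132/3,46+237/3],59)[0]; pb=ray(C,[248+232/3,46+231/3],86)[0]; p2=ray(C,[248+160/3,46+236/3],86)[0]
print("ptr",a(pt[:2]-c0), "line",a(p2[:2]-pb[:2]))
E
```

```text
bar ((543.3558349609375, 11.812164306640625), (14.433144569396973, 43.51567840576172), 0.7431879043579102)
collar ((543.4769287109375, 11.767812728881836), 51.44620895385742)
tab [590.21284092  22.36040401  91.        ] ang 12.770213929800027
ptr 92.51551940022203 line 91.31798295075653
```

```bash
python3 - <<'E'
from h import *
plan([543.4,11.8,140],90.8,10)
E
```

```text
q [-0.75  0.51  0.99  1.96 -0.52  0.96 -1.12] yaw -2.5 pos [478.8  14.8 257.3] perrow 13.4 9.325355320227015
[np.float64(0.0539), np.float64(0.0002), np.float64(0.0978), 0, 0, np.float64(-0.0259)]
[np.float64(0.0532), np.float64(0.0089), np.float64(0.0978), 0, 0, np.float64(-0.0259)]
[np.float64(0.051), np.float64(0.0174), np.float64(0.0978), 0, 0, np.float64(-0.0259)]
[np.float64(0.0475), np.float64(0.0255), np.float64(0.0978), 0, 0, np.float64(-0.0259)]
[np.float64(0.0428), np.float64(0.0328), np.float64(0.0978), 0, 0, np.float64(-0.0259)]
[np.float64(0.0369), np.float64(0.0393), np.float64(0.0978), 0, 0, np.float64(-0.0259)]
[np.float64(0.03), np.float64(0.0448), np.float64(0.0978), 0, 0, np.float64(-0.0259)]
[np.float64(0.0224), np.float64(0.0491), np.float64(0.0978), 0, 0, np.float64(-0.0259)]
[np.float64(0.0141), np.float64(0.052), np.float64(0.0978), 0, 0, np.float64(-0.0259)]
[np.float64(0.0055), np.float64(0.0536), np.float64(0.0978), 0, 0, np.float64(-0.0259)]
```

Call:
step_arm(commands=[[[0.054,0,0.098,0,0,-0.026,0.15],[0.053,0.009,0.098,0,0,-0.026,0.15],[0.051,0.017,0.098,0,0,-0.026,0.15],[0.048,0.026,0.098,0,0,-0.026,0.15],[0.043,0.033,0.098,0,0,-0.026,0.15],[0.037,0.039,0.098,0,0,-0.026,0.15],[0.03,0.045,0.098,0,0,-0.026,0.15],[0.022,0.049,0.098,0,0,-0.026,0.15]]])

```text
t: 31.92
ee_pos: [530.7, 12.5, 162.5]
tcp_rot: [-0.0, 0.805, 0.593, -0.0]
wrist_force: [-0.7, -0.2, 0.3]
finger_gap: 0.429
grip_force: 0.0
```

Call:
step_arm(commands=[[[0.014,0.052,0.098,0,0,-0.026,0.15],[0.006,0.054,0.098,0,0,-0.026,0.15],[0,0,0,0,0,0,0.15],[0,0,0,0,0,0,0.15]]])

```text
t: 32.42
ee_pos: [543.3, 11.1, 139.9]
tcp_rot: [-0.0, 0.701, 0.713, -0.0]
wrist_force: [0.1, -0.2, 0.1]
finger_gap: 0.426
grip_force: 0.0
```

```bash
python3 - <<'E'
from h import *
plan([543.4,11.8,86],90.8,6); o=get_obs(); print(o["finger_gap"]*94)
E
```

```text
q [-0.31  0.62  0.36  1.91 -0.33  0.67  0.27] yaw 90.9 pos [543.3  11.1 139.9] perrow 9.0 -0.02090460111179482
[np.float64(0.0009), np.float64(0.0002), np.float64(0.0748), 0, 0, np.float64(0.0001)]
[np.float64(0.0009), np.float64(0.0002), np.float64(0.0748), 0, 0, np.float64(0.0001)]
[np.float64(0.0009), np.float64(0.0002), np.float64(0.0748), 0, 0, np.float64(0.0001)]
[np.float64(0.0009), np.float64(0.0002), np.float64(0.0748), 0, 0, np.float64(0.0001)]
[np.float64(0.0009), np.float64(0.0002), np.float64(0.0748), 0, 0, np.float64(0.0001)]
[np.float64(0.0009), np.float64(0.0002), np.float64(0.0748), 0, 0, np.float64(0.0001)]
40.01623570480299
```

Call:
step_arm(commands=[[[0.001,0,0.075,0,0,0,0.15],[0.001,0,0.075,0,0,0,0.15],[0.001,0,0.075,0,0,0,0.15],[0.001,0,0.075,0,0,0,0.15],[0.001,0,0.075,0,0,0,0.15],[0.001,0,0.07,0,0,0,0.15],[0,0,0,0,0,0,0.15]]])

```text
t: 33.3
ee_pos: [542.9, 11.3, 85.7]
tcp_rot: [-0.0, 0.701, 0.713, -0.0]
wrist_force: [-0.2, 0.4, -0.8]
finger_gap: 0.425
grip_force: 0.0
```

Call:
step_arm(commands=[[[0,0,0,0,0,0,0.4],[0,0,0,0,0,0,0.6],[0,0,0,0,0,0,1],[0,0,0,0,0,0,1],[0,0,0,0,0,0,1]]], grip_force=12)

```text
t: 33.92
ee_pos: [543.2, 11.3, 86.7]
tcp_rot: [-0.0, 0.701, 0.713, -0.0]
wrist_force: [-1.6, -0.8, 4.6]
finger_gap: 0.169
grip_force: 12.0
```

Call:
step_arm(commands=[[[0,0,0,0,0,0.01,1],[0,0,0,0,0,0.02,1],[0,0,0,0,0,0.02,1],[0,0,0,0,0,0.02,1],[0,0,0,0,0,0.02,1],[0,0,0,0,0,0.02,1],[0,0,0,0,0,0.02,1],[0,0,0,0,0,0.02,1]]])

```text
t: 34.92
ee_pos: [542.9, 11.5, 86.7]
tcp_rot: [-0.0, 0.949, 0.316, -0.0]
wrist_force: [-2.5, 0.3, 4.9]
finger_gap: 0.172
grip_force: 12.0
```

Call:
step_arm(commands=[[[0,0,0,0,0,0.02,1],[0,0,0,0,0,0.02,1],[0,0,0,0,0,0.02,1],[0,0,0,0,0,0.0075,1],[0,0,0,0,0,0,1],[0,0,0,0,0,0,1]]])

```text
t: 35.67
ee_pos: [542.9, 11.6, 86.7]
tcp_rot: [-0.0, 0.994, 0.111, -0.0]
wrist_force: [-2.7, 0.6, 5.6]
finger_gap: 0.171
grip_force: 12.0
```

```bash
python3 - <<'E'
from h import *
plan([543.4,11.8,86],12.6,1); o=get_obs(); print(o["finger_gap"]*94,o["wrist_force"],o["moment"])
E
```

```text
q [-0.49  0.79  0.68  1.95 -0.78  0.69 -0.67] yaw 12.7 pos [542.9  11.6  86.7] perrow 0.9 -0.14388730792757087
[np.float64(0.0045), np.float64(-0.001), np.float64(0.0059), 0, 0, np.float64(0.0004)]
16.03679905074894 [-2.71987752  0.58687132  5.57057154] [ 0.02339228  0.81690694 -0.03337516]
```

Yaw reads 12.7°, which is on target. I'll open to about 40 mm, rise, and back off so the wrist camera can check the dial.

Call:
step_arm(commands=[[[0,0,0,0,0,0,0.5],[0,0,0,0,0,0,0.3],[0,0,0,0,0,0,0.15],[0,0,0,0,0,0,0.15],[0,0,-0.1,0,0,0,0.15],[0,0,-0.25,0,0,0,0.15],[0,0,-0.35,0,0,0,0.15],[0,0,-0.35,0,0,0,0.15]]])

```text
t: 36.67
ee_pos: [543.2, 11.1, 214.4]
tcp_rot: [0.0, 0.994, 0.111, 0.0]
wrist_force: [0.4, 0.2, 0.8]
finger_gap: 0.425
grip_force: 0.0
```

Call:
step_arm(commands=[[[-0.13,0,-0.1,0,0,0,0.15],[-0.14,0,-0.1,0,0,0,0.15],[-0.14,0,-0.1,0,0,0,0.15],[-0.14,0,-0.05,0,0,0,0.15],[0,0,0,0,0,0,0.15],[0,0,0,0,0,0,0.15]]])

```text
t: 37.42
ee_pos: [479.1, -2.8, 254.1]
tcp_rot: [-0.0, 0.994, 0.111, -0.0]
wrist_force: [0.0, 0.6, 0.0]
finger_gap: 0.424
grip_force: 0.0
```

```bash
python3 - <<'E'
from h import *
o=get_obs(); w=get_image("wrist"); C=cam("wrist",o); n=get_image("scene"); print(o["ee_pos"],o["wrist_force"])
c=proj(C,[543.4,11.8,91])[0]; x0,y0=int(c[0])-75,max(int(c[1])-75,0)
hsv=cv2.cvtColor(w,cv2.COLOR_RGB2HSV); R=np.zeros(w.shape[:2],np.uint8); R[y0:y0+150,x0:x0+150]=255
red=cv2.bitwise_and(cv2.inRange(hsv,(0,120,100),(10,255,255))|cv2.inRange(hsv,(170,120,100),(180,255,255)),R)
T=ray(C,np.argwhere(red)[:,::-1].mean(0),91)[0]
dark=cv2.bitwise_and(cv2.inRange(w,(0,0,0),(70,70,70)),R)
cs=cv2.findContours(cv2.morphologyEx(dark,cv2.MORPH_CLOSE,np.ones((7,7))),0,1)[0]
cs=[k for k in cs if 300<cv2.contourArea(k)<2500 and abs(k[:,0]-c).max()<45]
k=max(cs,key=cv2.contourArea)[:,0]; m=cv2.minAreaRect(ray(C,k,86)[:,:2].astype(np.float32)); print("bar",m)
b=cv2.boxPoints(m); e=max([b[1]-b[0],b[2]-b[1]],key=np.linalg.norm); print("bar dir",np.degrees(np.arctan2(e[1],e[0])))
print("tab dir",np.degrees(np.arctan2(T[1]-11.8,T[0]-543.4)), np.degrees(np.arctan2(T[1]-m[0][1],T[0]-m[0][0])))
p=cv2.resize(w[y0:y0+150,x0:x0+150],(450,450),interpolation=3); q=cv2.resize(n[220:340,180:300],(350,350),interpolation=3)
cv2.imwrite("pics/m8.png",cv2.hconcat([p,cv2.copyMakeBorder(q,0,100,0,0,0)])[:,:,::-1])
E
```

```text
[479.10912597  -2.83804115 254.12603233] [0.01823804 0.5632233  0.01368615]
bar ((543.5314331054688, 11.952266693115234), (43.171363830566406, 14.262558937072754), 12.48865032196045)
bar dir 12.488644
tab dir 12.687846571170661 12.545007293787847
```

View pics/m8.png

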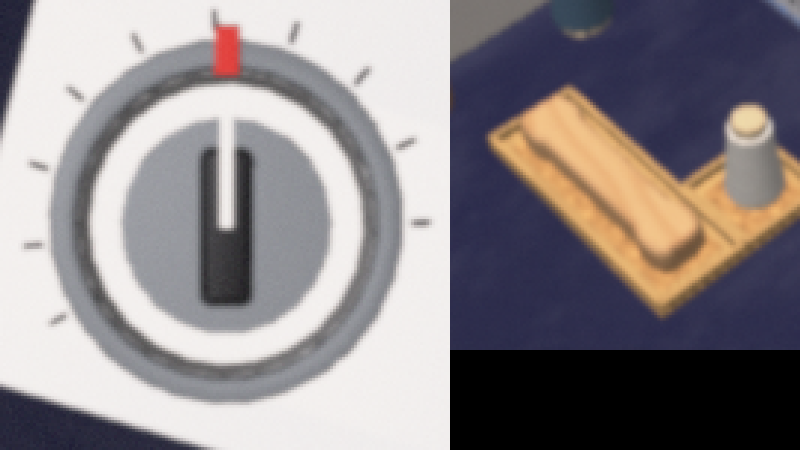

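The pointer at (228,130) stands exactly at the red tab (228,52). The clapper and cone rest in their bays, and the robot is clear of everything.

```bash
python3 -c "
from rig import sign_off
print(sign_off())"
```

```text
the job is handed in; nothing more can be done
None
```

The job is handed in: the white cone stands in the square bay, the clapper lies flat in the long bay, and the dial pointer measured within about 0.2° of the red tab; the sign-off gave no verdict.

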